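# Feed one square washer and nudge it onto the green pad

## Robot

A 7-joint arm with a two-finger parallel gripper is mounted at the origin on a cart in front of the work surface, level with it; the furniture and walls round the work are solid. World frame = base frame: x ahead of the robot, y to its left, z up, the work surface at z = 0. Lengths are in m, angles in degrees, forces in N, time in s.
With the tool pointing down it reaches from about 0.35 to 0.9 m from the base axis. Payload 8.1 kg.
Tool frame: the origin (TCP) lies on the centre line of the jaws, within the pads' length; the fingertips stand 14 mm ahead of it and the grasp point (between the pads) lies 5 mm behind it (arm.tips_ahead is the distance from the TCP to the fingertips, in m); z points along the fingers, y is the line along which they close (so a half turn about z gives the same grasp; the last joint's range is limited). The gripper opens to 92 mm and grips with 3 to 60 N. Pads are 19 mm wide; open, the fingers measure 130 mm over their backs; the gripper's body (75 mm by 190 mm) begins 47 mm behind the grasp point.
Start: joints at [-80.592, 24.895, 1.432, 90.138, -0.665, 64.973, -4.303], TCP at [0.165, 0.603, 0.211] pointing down, gripper open.
Joint ranges: [-149.89, 149.89], [-25.12, 119.58], [-72.63, 75.52], [4.76, 147.25], [-75.54, 255.54], [6.69, 114.76], [-157.13, 157.13]. Speed limits (degrees/s): [127.2, 127.2, 172.46, 172.46, 180, 180, 180].

## Interface

Orientations are given as [roll, pitch, yaw] about the fixed x, y, z axes, in that order (R = Rz(yaw) Ry(pitch) Rx(roll)).
In Python, from station import arm gives the robot as it stands.
- The arm moves only by the shell command python3 -m creep 'ROWS' [OPENING] [FORCE]. ROWS is JSON, a list that holds one entry, the list of rows, each a list of 6 numbers: the shift along the world's x, y, z in mm, then the turn, a rotation vector about the world's x, y, z in degrees. In form: [[[dx, dy, dz, rx, ry, rz], ...]]. A call has 1 to 5 rows; each row shifts and turns the commanded pose from where the row before left it; what a row does not reach is not made up. A row lasts 1/12 s, in which the tool goes at most 41.7 mm and 7.16 degrees, less where a joint would pass 70% of its speed; a pose out of reach is approached as far as the arm can. A call is refused whole if a number of a shift passes 41.7 or a number of a turn 7.16, either way. A call with a gripper value outside its range is refused whole. OPENING is the closure, from -1 (fully open) to 1 (shut), set as the call begins (- or left out, the last holds). The fingers move at their own pace and stop on an object; FORCE is the grip in N (left out, the last holds). Time passes only in rows, so rows that do not move let the fingers close. It gives the time, the measured TCP pose, the force, the opening and the grip force at its end, in the units of the state.
- arm.read_state(): the state, without advancing time (a new reading comes with each control period).
- arm.get_image(name): name is "side" or "top" or "wrist"; returns a dict with "color" (420x560x3 uint8, red, green, blue), "intrinsics" (3x3 intrinsics, pixels), "cam_to_world" (4x4, takes a point from camera to world coordinates). Camera axes: x right, y down, z forward; pixel columns grow to the right and rows downward; lengths in m; the calibration is good to about 2 mm. A picture is of the moment at which its call begins. There is no depth.
- arm.job_done(): hands the job in; it is judged then, once.
The state is a dict: "clock": time; "qpos": joint angles; "dq": joint speeds; "joint_torque": joint torques, N m; "position": TCP position; "ee_rot": TCP orientation; "contact_force": force on the tool from outside, world axes, zero at the start; "wrist_torque": the same for the moment, N m; "grip_width": opening from 0.0 (shut) to 1.0 (fully open); "grip_force": force on a finger pad.
Only numpy, scipy, OpenCV 4.12 (cv2) and the standard library are available. Lean on these libraries where they do the work, as an engineer would, in place of code of your own. Each camera call takes 0.05 s, during which the arm holds its last target. There are 200 camera calls.

## Task

Press the orange plunger of the washer feeder all the way down once and let it come back up, so that a single square washer is pushed out. Then nudge that washer along the worktop with the fingertips until it lies flat and roughly centred on the green pad. Nothing is to be picked up; the other washers stay in the feeder and everything else stays where it is.

Things in the scene. Friction and masses are not known exactly. Their poses are not given: they have to be found in the camera images.
- feeder: washer feeder, fixed. Origin: on the worktop under the centre of its open-topped metal magazine (53x53 mm outside, 50 mm tall), which holds a stack of washers on the bare worktop. Its -x axis points out of the mouth, z up. Behind it a blue housing (53 mm wide, 51 mm tall) from x = 27 to 90 mm, with flanges and screws (8 mm high) out to y = +-42 mm
- mouth (a point): on the worktop under the mouth, the 11 mm high slot at the foot of the magazine's front wall (outer face). A full press pushes the lowest washer straight out along the feeder's -x; it stops with its centre about 28 mm ahead of this point, its rear side 8 mm clear of the wall. The next washer drops down when the plunger comes back up, and a second press would push it out
- plunger (a joint): travel of the orange plunger in m: 0 up, 0.028 fully down (the washer is out only at the end of the travel). A spring pushes it back up; it takes about 3.5 N at first and about 8 to 12 N at the bottom
- plunger_top (a point): centre of the flat top of the orange plunger cap (32 mm across), 96 mm above the worktop when up, 68 mm when down; pressed straight down. Moves with the plunger
- washer_0: the lowest washer of the stack, the one that comes out: a square dark steel plate washer 40x40x8 mm with a 13 mm hole, 45 g; origin in the centre of its underside, x and y axes along its sides (at the start along the feeder's)
- washer_1: identical washer, number 2 from the bottom of the stack; stays in the magazine (it drops one place, 8 mm)
- washer_2: identical washer, number 3 from the bottom of the stack; stays in the magazine (it drops one place, 8 mm)
- washer_3: identical washer, number 4 from the bottom of the stack; stays in the magazine (it drops one place, 8 mm)
- green_pad: green square printed on the worktop, 110x110 mm, flat (no height to speak of, things slide over it); origin in its centre. To the left or the right of the feeder's mouth
- red_pad: the same in red, on the other side; not to be used
- dropper_bottle: small bottle with a blue cap, 19 mm wide, 41 mm tall; stands loose, leave alone
- relay: plug-in relay (clear cap) on a black socket, 70x27x54 mm; stands loose, leave alone
- screwdriver: red and yellow screwdriver lying down, 191 mm long; stands loose, leave alone
- sensor_cap: round sensor under a clear cap, 56 mm wide, 50 mm tall; stands loose, leave alone
- stud_block: metal block with four studs, 51x65x40 mm; stands loose, leave alone
Not all that is in view belongs to the job. What is shaped like the feeder but purple is not meant.

How it is judged:
By the outcome, as a careful person would: the job done as asked, in the order asked, and still so for the second after the job is handed in, with the robot touching nothing.
It also fails if it takes over 64 s, if anything falls off the work surface, if the arm or the gripper's body presses on something with over 40 N, if the wrist force passes 120 N, or if a joint passes its speed limit or range.

## Working session

There is one attempt and no reset: what is moved stays moved. The work goes in short steps, Python scripts to look and compute and a shell command to move; the robot and the scene stay as the last step left them, time stands still between calls to the robot, and variables do not carry over. Pictures are saved under pics/ and viewed, at most 10 in all, crops included, and the job is handed in when it is done.

```bash
mkdir -p pics; cat > h.py <<'E'
import numpy as np, cv2
from station import arm
def grab(n,f=None):
    d=arm.get_image(n); 
    if f: cv2.imwrite('pics/'+f,d['color'][:,:,::-1])
    return d
def ray(d,u,v,z):
    K=np.array(d['intrinsics']);T=np.array(d['cam_to_world'])
    r=T[:3,:3]@np.linalg.solve(K,[u,v,1.]);o=T[:3,3]
    return o+r*(z-o[2])/r[2]
def proj(d,p):
    K=np.array(d['intrinsics']);T=np.array(d['cam_to_world'])
    c=T[:3,:3].T@(np.array(p)-T[:3,3]);q=K@c;return q[:2]/q[2]
E
python3 - <<'E'
from h import *
import pickle
for n in('top','side'):
    d=grab(n,n+'0.png');pickle.dump(d,open(n+'0.pkl','wb'));print(n,np.round(d['cam_to_world'],3).tolist())
s=arm.read_state();print(s['clock'],s['position'],s['ee_rot'],s['grip_width'])
E
```

```text
top [[-0.005, -0.996, 0.093, 0.369], [-1.0, 0.004, -0.01, 0.007], [0.01, -0.093, -0.996, 1.771], [0.0, 0.0, 0.0, 1.0]]
side [[-0.996, -0.027, 0.086, 0.429], [-0.088, 0.504, -0.859, 1.183], [-0.02, -0.863, -0.504, 0.778], [0.0, 0.0, 0.0, 1.0]]
0.1 [0.16473873 0.60240761 0.21012721] [-1.79919906e+02  7.98642085e-03  1.64709036e+02] 1.002041967779816
```

View pics/top0.png

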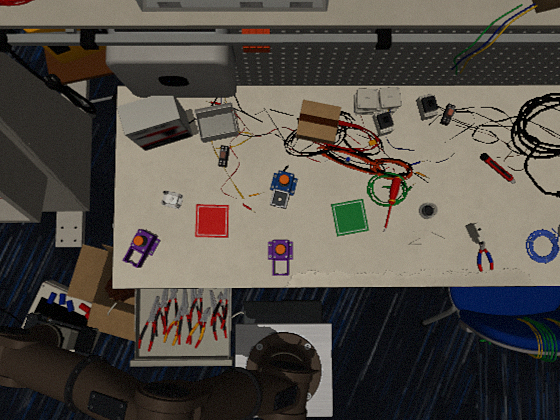

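View pics/side0.png

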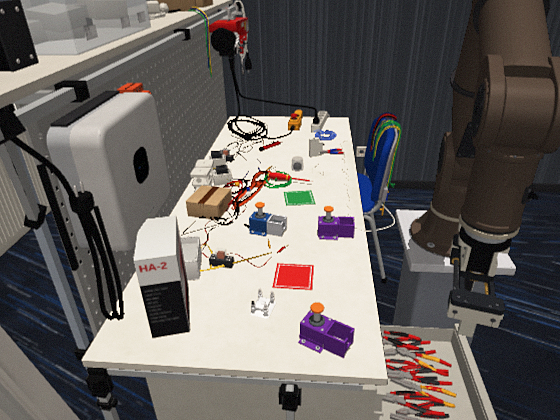

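The top view shows the blue feeder at about (284,188) with its mouth towards the robot (downwards), the green pad at (350,217), the red pad at (212,221), and purple decoys at (280,250) and (140,245). The side view shows the same layout, with the blue feeder at (265,222).

```bash
python3 - <<'E'
from h import *
import pickle
D={n:pickle.load(open(n+'0.pkl','rb')) for n in('top','side')}
def blob(n,lo,hi,box,rect=False):
    c=cv2.cvtColor(D[n]['color'],cv2.COLOR_RGB2HSV);m=cv2.inRange(c,lo,hi);x0,y0,x1,y1=box
    k=np.zeros_like(m);k[y0:y1,x0:x1]=m[y0:y1,x0:x1]
    p=cv2.findNonZero(k).reshape(-1,2);return p.mean(0),len(p),cv2.minAreaRect(p)
o=blob('top',(5,150,120),(18,255,255),(265,165,300,210));print(o);print('plunger z.096',ray(D['top'],*o[0],.094))
os=blob('side',(5,150,120),(18,255,255),(245,195,275,225));print(os[:2],ray(D['side'],*os[0],.09), [proj(D['side'],ray(D['top'],*o[0],z)) for z in(.08,.096)])
g=blob('top',(45,80,60),(80,255,255),(325,195,371,240));print(g);print([ray(D['top'],*q,0)[:2].round(4) for q in [g[2][0],*cv2.boxPoints(g[2])]])
b=blob('top',(98,120,60),(118,255,255),(262,160,305,215));print('blue',b)
print([ray(D['top'],*q,.045)[:2].round(4) for q in [b[2][0],*cv2.boxPoints(b[2])]])
im=D['top']['color'][150:275,250:380,::-1];cv2.imwrite('pics/c.png',cv2.resize(im,None,fx=6,fy=4.8*1.0) if 0 else cv2.resize(im,(600,577),interpolation=cv2.INTER_CUBIC))
E
```

```text
(array([283.94029851, 179.        ]), 67, ((284.0, 179.0), (8.0, 8.0), 90.0))
plunger z.096 [ 0.61756138 -0.00394545  0.094     ]
(array([255.1884058 , 202.07246377]), 69) [ 0.63670429 -0.02507916  0.09      ] [array([259.58337183, 207.99530773]), array([260.07084313, 203.80570938])]
(array([349.64277959, 216.91096634]), 921, ((353.3446350097656, 215.43435668945312), (34.288291931152344, 40.36943817138672), 79.2156982421875))
[array([ 0.5065, -0.2384]), array([ 0.5511, -0.1611]), array([ 0.5764, -0.296 ]), array([ 0.462 , -0.3154]), array([ 0.4372, -0.1812])]
blue (array([282.96875   , 181.94642857]), 224, ((283.70587158203125, 181.6764678955078), (23.525957107543945, 20.372989654541016), 14.03624439239502))
[array([ 0.6159, -0.0035]), array([0.5926, 0.0425]), array([0.6586, 0.026 ]), array([ 0.6392, -0.0495]), array([ 0.5734, -0.0328])]
```

View pics/c.png

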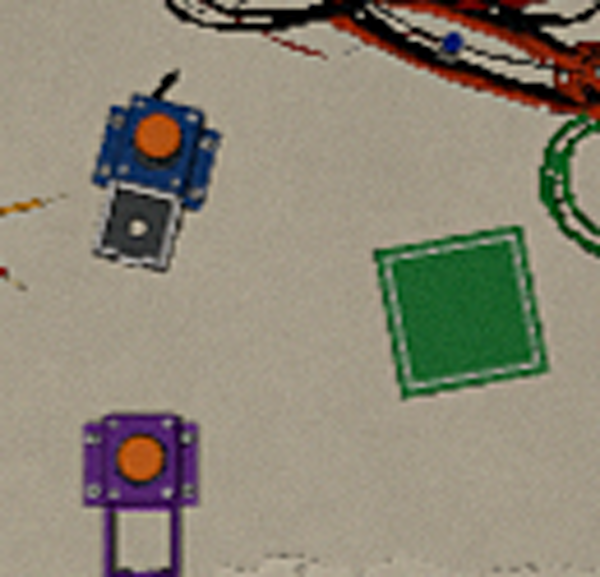

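The crop shows the feeder yawed about -13° with its mouth to the robot, the plunger at (158,136), the magazine at (137,227), and the pad centre at (461,312). The gripper yaw is already roughly along the feeder's y, so I'll move above the feeder.

```bash
python3 -m creep '[[[10,-15,0,0,0,0],[21,-30,0,0,0,0],[21,-30,0,0,0,0],[21,-30,0,0,0,0],[21,-30,0,0,0,0]]]' 1 20
python3 -m creep '[[[21,-30,0,0,0,0],[21,-30,0,0,0,0],[21,-30,0,0,0,0],[21,-30,0,0,0,0],[21,-30,0,0,0,0]]]'
python3 -m creep '[[[21,-30,0,0,0,0],[21,-30,0,0,0,0],[21,-30,0,0,0,0],[21,-30,0,0,0,0],[21,-30,0,0,0,0]]]'
python3 -m creep '[[[21,-30,0,0,0,0],[21,-30,0,0,0,0],[21,-30,0,0,0,0],[10,-15,0,0,0,0],[0,0,0,0,0,0]]]'
python3 - <<'E'
from h import *
import pickle
d=grab('wrist','w1.png');pickle.dump(d,open('w1.pkl','wb'));print(np.round(d['cam_to_world'],3).tolist())
D=pickle.load(open('side0.pkl','rb'));print(proj(D,(.505,-.225,0)))
E
```

```text
clock: 0.52
position: [0.2594, 0.4662, 0.2105]
ee_rot: [-180.0, -0.0, 164.7]
contact_force: [0.5, 0.1, -0.2]
grip_width: 0.685
grip_force: 0.0
clock: 0.93
position: [0.3643, 0.3161, 0.2107]
ee_rot: [-180.0, -0.0, 164.7]
contact_force: [0.7, 0.6, 0.0]
grip_width: 0.32
grip_force: 0.0
clock: 1.35
position: [0.4693, 0.1662, 0.2108]
ee_rot: [-180.0, -0.0, 164.7]
contact_force: [1.6, 0.8, 0.1]
grip_width: 0.013
grip_force: 0.0
clock: 1.77
position: [0.5437, 0.0576, 0.2107]
ee_rot: [-179.9, 0.1, 164.3]
contact_force: [0.4, 0.2, -0.4]
grip_width: 0.007
grip_force: 0.0
[[0.27, 0.928, 0.258, 0.474], [0.963, -0.26, -0.074, 0.077], [-0.002, 0.268, -0.963, 0.384], [0.0, 0.0, 0.0, 1.0]]
[298.02483107 197.73163965]
```

View pics/w1.png

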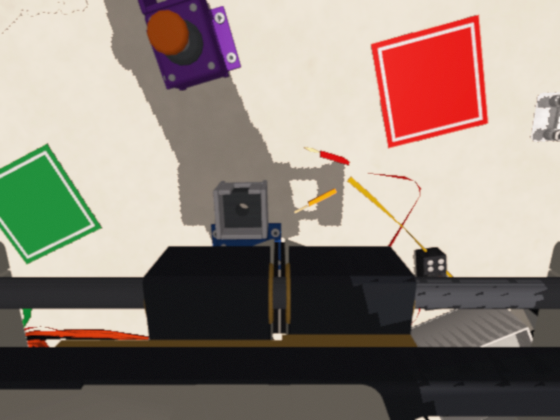

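The wrist view shows the closed fingers around (280,290), the magazine rim front edge at v≈182 from u≈217 to 266, and the green pad corner at the left (100,225).

```bash
python3 - <<'E'
from h import *
import pickle
d=pickle.load(open('w1.pkl','rb'));print(d['intrinsics'])
s=arm.read_state();p=np.array(s['position']);print(p,s['ee_rot'])
y=np.array([.264,.964,0])
for h in(.014,0,-.05):
  print(h,[proj(d,p-[0,0,h]+k*y).round() for k in(-.019,0,.019)])
print('front rim',[ray(d,u,182,.05).round(4) for u in(217,266)])
g=cv2.inRange(cv2.cvtColor(d['color'],cv2.COLOR_RGB2HSV),(45,80,60),(80,255,255));g[270:]=0
c=cv2.minAreaRect(max(cv2.findContours(g,0,2)[0],key=cv2.contourArea))
print('pad corners',[(q.round(),ray(d,*q,0).round(4)) for q in cv2.boxPoints(c)])
m=d['color'][165:250,195:290,::-1];cv2.imwrite('pics/m.png',cv2.resize(m,(665,595),interpolation=2))
E
```

```text
[[342.20588237   0.         279.04313246]
 [  0.         342.20588237 205.2804277 ]
 [  0.           0.           1.        ]]
[0.54237223 0.06037398 0.21041421] [-1.79931026e+02 -6.20555344e-03  1.64454035e+02]
0.014 [array([252., 236.]), array([284., 235.]), array([317., 235.])]
0 [array([250., 245.]), array([285., 245.]), array([320., 244.])]
-0.05 [array([239., 292.]), array([286., 291.]), array([333., 291.])]
front rim [array([ 0.5233, -0.002 ,  0.05  ]), array([0.5365, 0.045 , 0.05  ])]
pad corners [(array([-18., 190.], dtype=float32), array([ 0.4662, -0.2772,  0.    ])), (array([ 42., 151.], dtype=float32), array([ 0.4439, -0.1911,  0.    ])), (array([ 90., 224.], dtype=float32), array([ 0.5377, -0.1749,  0.    ])), (array([ 30., 263.], dtype=float32), array([ 0.5645, -0.2658,  0.    ]))]
```

View pics/m.png

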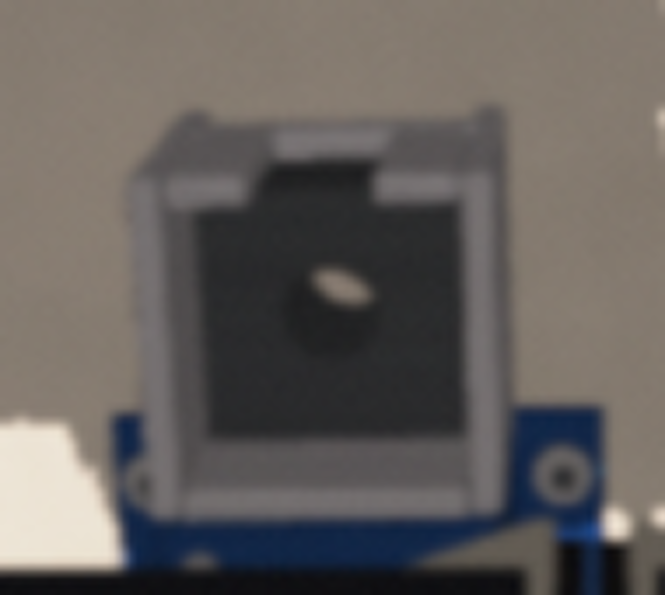

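The crop shows rim corners at about crop (138,178), (500,175), (155,518), (502,515), with the washer hole visible.

```bash
python3 - <<'E'
from h import *
import pickle
d=pickle.load(open('w1.pkl','rb'))
C=[ray(d,195+u/7,165+v/7,.05)[:2] for u,v in((138,178),(500,175),(502,515),(155,518))]
C=np.array(C);c=C.mean(0);print(C.round(4),c)
f=(C[2]+C[3]-C[0]-C[1]);f/=np.linalg.norm(f);g=C[1]+C[2]-C[0]-C[3];g/=np.linalg.norm(g);print('yaw',np.degrees(np.arctan2(f[1],f[0])),np.degrees(np.arctan2(-g[0],g[1])))
t=pickle.load(open('top0.pkl','rb'));print('top',ray(t,250+137/4.615,150+227/4.615,.045))
print('plunger est',[c+f*k for k in(.055,.058,.062)],'washer out',c-f*.0545)
E
```

```text
[[ 0.5309 -0.0069]
 [ 0.5444  0.0431]
 [ 0.5943  0.0289]
 [ 0.5808 -0.021 ]] [0.56259986 0.01102559]
yaw -15.837347480293463 -15.124290065467468
top [0.55770278 0.01005751 0.045     ]
plunger est [array([ 0.61551208, -0.00398431]), array([ 0.6183982 , -0.00480304]), array([ 0.62224636, -0.00589467])] washer out [0.51016867 0.02589905]
```

```bash
python3 -m creep '[[[25,-21,0,0,0,0],[25,-22,-20,0,0,0],[26,-22,-30,0,0,0],[0,0,-30,0,0,0],[0,0,-10,0,0,0]]]'
python3 - <<'E'
from h import *
d=grab('side');o=d['color'][150:270,200:360,::-1];cv2.imwrite('pics/s1.png',cv2.resize(o,(800,600),interpolation=2))
s=arm.read_state();print(s['position'],s['contact_force'])
E
```

```text
clock: 2.23
position: [0.6135, -0.0002, 0.1189]
ee_rot: [-179.9, -0.3, 164.7]
contact_force: [-1.1, 1.0, -0.9]
grip_width: 0.005
grip_force: 0.0
[0.6123021  0.00109237 0.11861747] [-1.27682778  0.64433804 -1.22781524]
```

View pics/s1.png

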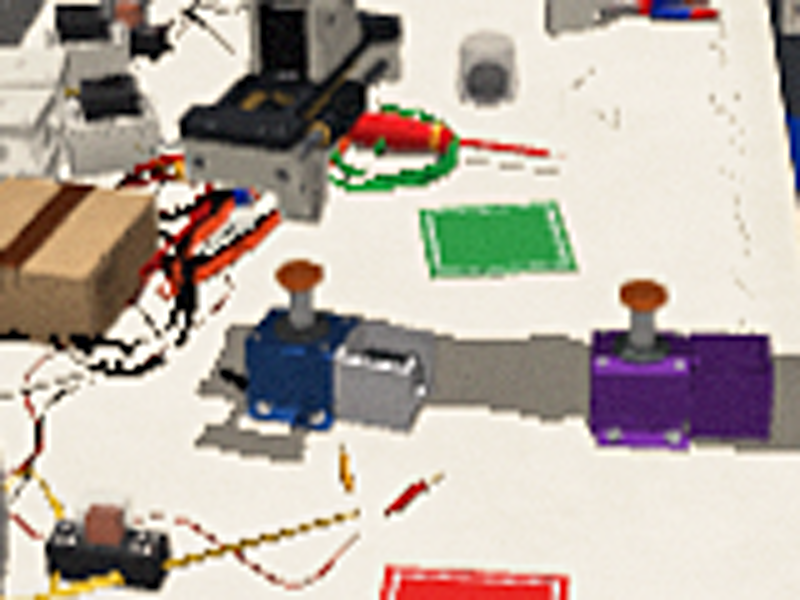

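```bash
python3 - <<'E'
from h import *
d=arm.get_image('side');s=arm.read_state();p=s['position'];print(p,arm.tips_ahead)
R=lambda q:((proj(d,q)-[200,150])*5).round()
print('tip',R(p-[0,0,.014]),'cap',R([.618,-.0045,.096]),'pad',R([.505,-.225,0]),'mag', R([.5626,.011,.05]))
for y in(-.05,-.1,-.14):print(y,R(p-[0,y*0,.014]+[0,y,0]))
E
```

```text
[0.61310311 0.00169874 0.12104522] 0.014
tip [305. 259.] cap [299. 269.] pad [490. 239.] mag [383. 343.]
-0.05 [314. 222.]
-0.1 [324. 188.]
-0.14 [330. 161.]
```

```bash
python3 - <<'E'
from h import *
d=arm.get_image('side');s=arm.read_state();p=s['position']
y=np.array([.267,.964,0]);x=np.array([.964,-.267,0])
R=lambda q:((proj(d,q)-[200,150])*5).round()
for h in(-.014,.0,.052,.10):
  print(h,[R(p+[0,0,h]+a*x+b*y) for a,b in((-.0375,.095),(.0375,.095),(-.0095,.019),(.0095,.019),(-.0095,-.019),(.0095,-.019))])
print(s['position'],s['ee_rot'],s['qpos'],s['clock'])
im=d['color'][60:240,180:360,::-1];cv2.imwrite('pics/s2.png',cv2.resize(im,(600,600),interpolation=2))
E
```

```text
-0.014 [array([298., 338.]), array([187., 318.]), array([305., 272.]), array([277., 267.]), array([327., 245.]), array([301., 240.])]
0.0 [array([297., 319.]), array([185., 299.]), array([304., 253.]), array([276., 248.]), array([326., 226.]), array([300., 222.])]
0.052 [array([293., 243.]), array([179., 224.]), array([300., 180.]), array([272., 176.]), array([323., 154.]), array([296., 150.])]
0.1 [array([289., 171.]), array([173., 153.]), array([296., 111.]), array([268., 106.]), array([320.,  86.]), array([292.,  82.])]
[0.61442671 0.00172533 0.12304967] [ 1.79987098e+02 -1.50018387e-01  1.64829874e+02] [-17.81937226  29.26365051  18.5523811   98.60024072 -11.14104302
  54.08272851  79.94158127] 2.3833
```

View pics/s2.png

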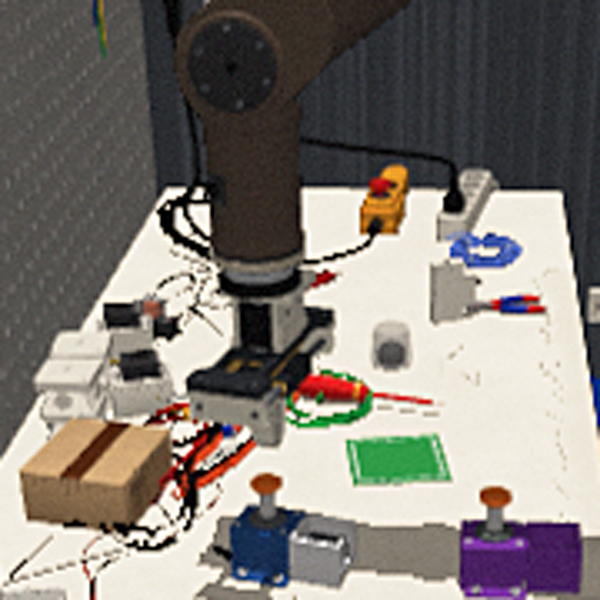

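The side crop shows the gripper body at about (240,420), above the cap at (265,483). I can't see clear fingertips, so I'll check the wrist view.

```bash
python3 - <<'E'
from h import *
d=grab('wrist');s=arm.read_state();p=s['position'];im=d['color'][:,:,::-1].copy()
print(p,proj(d,p-[0,0,.014]),proj(d,[.618,-.0045,.096]))
cv2.imwrite('pics/w2.png',im)
E
```

```text
[0.61546818 0.00159386 0.12436668] [280.63412621 241.36036956] [272.17190037 239.00054722]
```

View pics/w2.png

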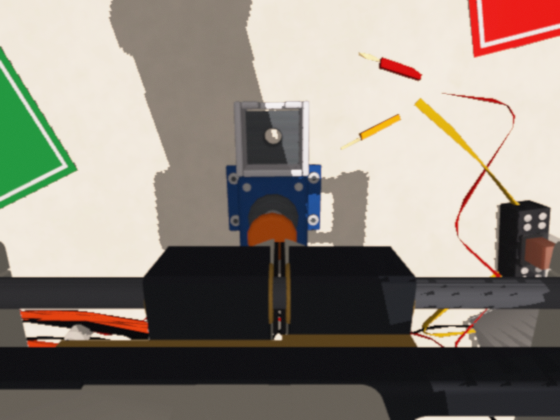

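The wrist view shows the cap centred at about (272,238), as predicted, with the tip just right of it while the arm still settles. I'll let it settle and then lower slowly, watching the force.

```bash
python3 -m creep '[[[0,0,0,0,0,0],[0,0,0,0,0,0],[0,0,0,0,0,0],[0,0,0,0,0,0]]]'
python3 -m creep '[[[0,0,-4,0,0,0],[0,0,-4,0,0,0],[0,0,-4,0,0,0],[0,0,0,0,0,0],[0,0,0,0,0,0]]]'
```

```text
clock: 2.77
position: [0.6161, 0.0001, 0.1243]
ee_rot: [180.0, 0.1, 164.7]
contact_force: [0.1, -0.1, 0.3]
grip_width: 0.007
grip_force: 0.0
clock: 3.18
position: [0.6153, -0.0003, 0.1107]
ee_rot: [-180.0, -0.1, 164.7]
contact_force: [0.1, 0.4, 0.5]
grip_width: 0.002
grip_force: 0.0
```

Near contact height. Shift to the cap centre and press.

```bash
python3 -m creep '[[[2,-4,-2,0,0,0],[0,0,-4,0,0,0],[0,0,-4,0,0,0],[0,0,0,0,0,0],[0,0,0,0,0,0]]]'
python3 -m creep '[[[0,0,-5,0,0,0],[0,0,-5,0,0,0],[0,0,0,0,0,0],[0,0,0,0,0,0]]]'
```

```text
clock: 3.6
position: [0.6174, -0.0043, 0.1009]
ee_rot: [-180.0, -0.0, 164.7]
contact_force: [-0.7, 0.5, -1.1]
grip_width: 0.007
grip_force: 0.0
clock: 3.93
position: [0.6173, -0.0043, 0.0908]
ee_rot: [-180.0, -0.0, 164.7]
contact_force: [-0.4, 0.5, -0.4]
grip_width: 0.004
grip_force: 0.0
```

```bash
python3 - <<'E'
from h import *
a=grab('side');b=grab('wrist')
A=cv2.resize(a['color'][150:240,215:305,::-1],(400,400),interpolation=2);B=cv2.resize(b['color'][170:350,190:370,::-1],(400,400),interpolation=2)
cv2.imwrite('pics/s3.png',np.hstack([A,B]))
p=arm.read_state()['position'];print((proj(a,p-[0,0,.014])-[215,150])*4.44,(proj(a,[.618,-.0045,.096])-[215,150])*4.44,(proj(b,p-[0,0,.014])-[190,170])*2.22,(proj(b,[.618,-.0045,.096])-[190,170])*2.22)
E
```

```text
[200.7415713  260.54140965] [199.2267494  238.49005579] [200.81507465 153.52968084] [200.54590805 183.11821437]
```

View pics/s3.png

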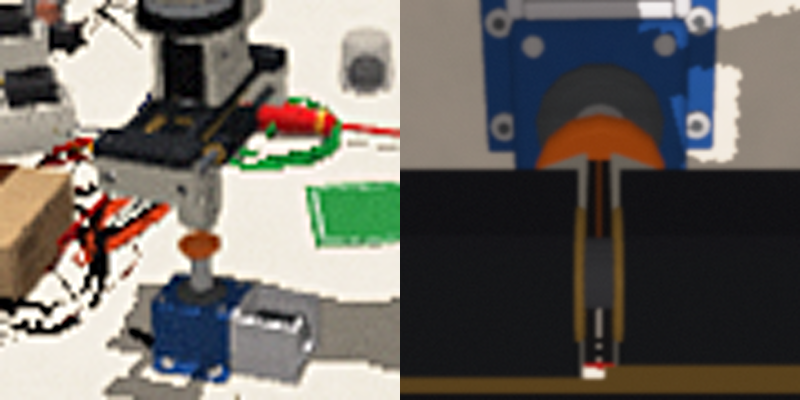

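The left half (side) shows the fingertips just above the still-raised cap at (200,238); the right half (wrist) shows the cap centred under the fingers. The real tips sit higher than the model says, so I'll go on down until the force rises.

```bash
python3 -m creep '[[[0,0,-4,0,0,0],[0,0,-4,0,0,0],[0,0,0,0,0,0]]]'|grep -E 'pos|contact'
python3 -m creep '[[[0,0,-4,0,0,0],[0,0,-4,0,0,0],[0,0,0,0,0,0]]]'|grep -E 'pos|contact'
```

```text
position: [0.6172, -0.0042, 0.0824]
contact_force: [-1.1, -0.2, 0.2]
position: [0.6179, -0.0043, 0.075]
contact_force: [-0.3, 0.3, 3.7]
```

Contact began at about TCP z 0.077, so the tips are about 33 mm shorter than stated. Continue to the stop.

```bash
python3 -m creep '[[[0,0,-5,0,0,0],[0,0,-5,0,0,0],[0,0,0,0,0,0]]]'|grep -E 'pos|contact'
python3 -m creep '[[[0,0,-5,0,0,0],[0,0,-5,0,0,0],[0,0,0,0,0,0]]]'|grep -E 'pos|contact'
python3 -m creep '[[[0,0,-3,0,0,0],[0,0,-3,0,0,0],[0,0,0,0,0,0],[0,0,0,0,0,0]]]'|grep -E 'pos|contact'
```

```text
position: [0.618, -0.0043, 0.0652]
contact_force: [-1.1, 0.0, 3.8]
position: [0.618, -0.0043, 0.0552]
contact_force: [-0.7, 1.1, 6.5]
position: [0.6182, -0.0043, 0.0521]
contact_force: [-10.1, 0.3, 31.2]
```

Hard stop reached. Release straight up and look.

```bash
python3 -m creep '[[[0,0,8,0,0,0],[0,0,20,0,0,0],[0,0,30,0,0,0],[0,0,30,0,0,0],[0,0,30,0,0,0]]]'|grep -E 'clock|pos|contact'
python3 -m creep '[[[-30,5,20,0,0,0],[-30,5,10,0,0,0],[-20,5,0,0,0,0],[0,0,0,0,0,0],[0,0,0,0,0,0]]]'|grep -E 'clock|pos|contact'
python3 - <<'E'
from h import *
import pickle
t=grab('top');a=grab('side');w=grab('wrist','w4.png');pickle.dump(w,open('w4.pkl','wb'))
P=(.510,.026,0)
def crop(d,p,r,s=400):
    u,v=proj(d,p).round().astype(int);print(u,v);return cv2.resize(d['color'][max(0,v-r):v+r,max(0,u-r):u+r,::-1],(s,s),interpolation=2)
cv2.imwrite('pics/s4.png',np.hstack([crop(w,P,80),crop(a,P,40)]))
E
```

```text
clock: 5.78
position: [0.6173, -0.0044, 0.1682]
contact_force: [0.9, 1.0, -0.6]
clock: 6.2
position: [0.5372, 0.0112, 0.1976]
contact_force: [0.7, 0.4, -0.6]
287 150
292 234
```

View pics/s4.png

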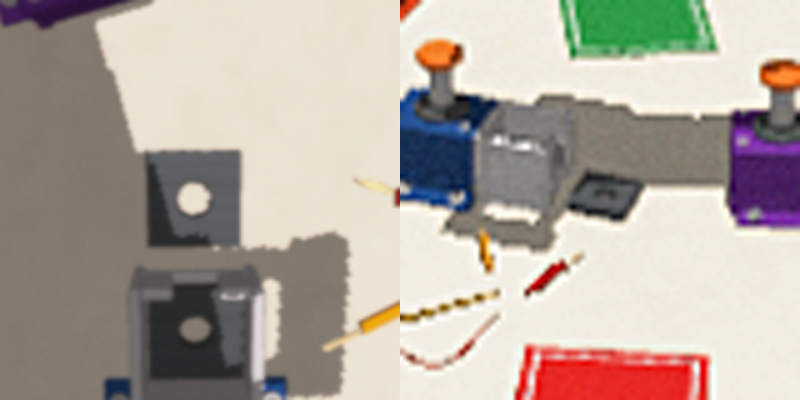

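The washer is out (wrist crop (193,198), about world (0.510, 0.025)), and the plunger is back up with the rest of the stack in place. I'll open the fingers to straddle the washer and lower in steps, feeling for the worktop.

```bash
python3 -m creep '[[[-13,7,0,0,0,0],[-14,7,0,0,0,0],[0,0,-20,0,0,0],[0,0,-25,0,0,0],[0,0,-25,0,0,0]]]' -1|grep -E 'clock|pos|contact|width'
python3 -m creep '[[[0,0,-5,0,0,0],[0,0,-5,0,0,0],[0,0,-5,0,0,0],[0,0,-5,0,0,0],[0,0,-5,0,0,0]]]'|grep -E 'clock|pos|contact|width'
python3 -m creep '[[[0,0,-10,0,0,0],[0,0,-10,0,0,0],[0,0,-5,0,0,0],[0,0,0,0,0,0],[0,0,0,0,0,0]]]'|grep -E 'clock|pos|contact|width'
python3 - <<'E'
from h import *
a=grab('side','s5.png');w=grab('wrist','w5.png');p=arm.read_state()['position']
g=(w['color'].max(2)<75).astype(np.uint8)*255
for c in cv2.findContours(g,0,2)[0]:
    if 400<cv2.contourArea(c)<9000:
        r=cv2.minAreaRect(c);print(r,ray(w,*r[0],.008))
print(p,'washer pred',proj(w,(.5105,.0245,.008)))
y=np.array([.264,.964,0])
print('tips pred wrist',[proj(w,p-[0,0,.014]+k*y).round() for k in(-.046,.046)])
E
```

```text
clock: 6.77
position: [0.5119, 0.0246, 0.1266]
contact_force: [-0.8, -0.1, -0.1]
grip_width: 0.317
clock: 7.18
position: [0.5116, 0.0247, 0.1027]
contact_force: [-0.3, 0.2, -0.2]
grip_width: 0.684
clock: 7.6
position: [0.5104, 0.0246, 0.0769]
contact_force: [-0.5, -0.1, -0.2]
grip_width: 0.992
((277.5, 207.49998474121094), (52.99999237060547, 52.99999237060547), -0.0) [0.506996   0.02365507 0.008     ]
((199.94772338867188, 55.47172546386719), (105.14264678955078, 99.29204559326172), 73.39302062988281) [0.3934631  0.00200799 0.008     ]
[0.51093972 0.02466523 0.07754844] washer pred [279.85435235 211.60314427]
tips pred wrist [array([202., 239.]), array([359., 239.])]
```

```bash
python3 -m creep '[[[-2,0,-15,0,0,0],[0,0,-15,0,0,0],[0,0,-10,0,0,0],[0,0,-5,0,0,0],[0,0,0,0,0,0]]]'|grep -E 'clock|pos|contact|width'
python3 -m creep '[[[0,0,-5,0,0,0],[0,0,-5,0,0,0],[0,0,-4,0,0,0],[0,0,0,0,0,0],[0,0,0,0,0,0]]]'|grep -E 'clock|pos|contact|width'
python3 -m creep '[[[0,0,-2,0,0,0],[0,0,-2,0,0,0],[0,0,0,0,0,0]]]'|grep -E 'clock|pos|contact|width'
python3 - <<'E'
from h import *
w=grab('wrist','w6.png');p=arm.read_state()['position']
g=(w['color'].max(2)<75).astype(np.uint8)*255
for c in cv2.findContours(g,0,2)[0]:
    if 400<cv2.contourArea(c)<15000:
        r=cv2.minAreaRect(c);print(r,ray(w,*r[0],.008))
E
```

```text
clock: 8.12
position: [0.5081, 0.0246, 0.0316]
contact_force: [-0.1, 0.3, 0.5]
grip_width: 0.996
clock: 8.53
position: [0.5086, 0.0247, 0.0182]
contact_force: [-0.3, 0.1, 0.2]
grip_width: 1.002
clock: 8.78
position: [0.5086, 0.0247, 0.0141]
contact_force: [-0.2, 0.4, -0.0]
grip_width: 0.998
((180.1759490966797, 62.493621826171875), (96.30625915527344, 138.4495849609375), 73.88658142089844) [0.40412035 0.00238605 0.008     ]
((165.90162658691406, 35.70994567871094), (63.63831329345703, 101.96542358398438), 54.162349700927734) [ 3.91045329e-01 -1.78023030e-04  8.00000000e-03]
```

```bash
python3 - <<'E'
from h import *
import pickle
o=pickle.load(open('side0.pkl','rb'))['color'];a=grab('side','s6.png');p=arm.read_state()['position']
y=np.array([.264,.964,0])
for k in(-.055,.055):
  for h in(-.014,.019,.052): print(k,h,proj(a,p+[0,0,h]+k*y).round(1))
m=(np.abs(a['color'].astype(int)-o).max(2)>25)
g=a['color'].mean(2).astype(int)
for v in range(190,262,2): print(v,' '.join('%3d'%g[v,u] if m[v,u] else '  .' for u in range(256,330,3)))
E
```

```text
-0.055 -0.014 [298.1 225.6]
-0.055 0.019 [298.1 217.3]
-0.055 0.052 [298.1 208.9]
0.055 -0.014 [287.3 243.2]
0.055 0.019 [287.1 234.6]
0.055 0.052 [287.  225.8]
190   .   .   .   .   .   .   .   .   .   .  39  12  12  20 111 119 119  23  25   .   .   .   .   .   .
192   .   .   .   .   .   .   .   .   .   .  40  12   8  22 114 114  84  88 115   .   .   .   .   .   .
194   .   .   .   .   .   .   .   .   .   .  42  14  12  30 130 128  17  16  53   .   .   .   .   .   .
196   .   .   .   .   .   .   .   .   .   .  44   9   5  27 134 121  21  22  55   .   .   .   .   .   .
198   .   .   .   .   .   .   .   .   . 190  39  25   6  20 132  41  71  27  54   .   .   .   .   .   .
200   .   .   .   .   .   .   .   .   .   0  21  37  93  24 124  10  48  90   .   .   .   .   .   .   .
202   .   .   .   .   .   .   .   .   .  14  29  11  29  26   7 127  45  94   .   .   .   .   .   .   .
204   .   .   .   .   .   .   .   .  17  26  74   .  64  47  71  59   .   .   .   .   .   .   .   .   .
206   .   .   .   .   .   . 203 103  28  49 248   .   .  34 155  29   .   .   .   .   .   .   . 157  86
208
[... 2104 characters left out ...]
   .   .   .   . 113 117 116   .   .   .   .   .   .   .   .   .   .   .   .
250   .   .   .   .   .   .   .   .   .   .   .   . 208   .   .   .   .   .   .   .   .   .   .   .   .
252   .   .   .   .   .   .   .   .   .   .   .   .   .   .   .   .   .   .   .   .   .   .   .   .   .
254   .   .   .   .   .   .   .   .   .   .   .   .   .   .   .   .   .   .   .   .   .   .   .   .   .
256   .   .   .   .   .   .   .   .   .   .   .   .   .   .   .   .   .   .   .   .   .   .   .   .   .
258   .   .   .   .   .   .   .   .   .   .   .   .   .   .   .   .   .   .   .   .   .   .   .   .   .
260   .   .   .   .   .   .   .   .   .   .   .   .   .   .   .   .   .   .   .   .   .   .   .   .   .
```

Tips in the side image are clearly above the worktop. The whole gripper sits about 33 mm higher than stated, but the closed tip height is known from the press (TCP+0.0175). I'll raise, close, go to the +y side of the washer and feel for the worktop there.

```bash
python3 -m creep '[[[0,0,20,0,0,0],[0,0,25,0,0,0],[0,0,15,0,0,0],[5,21,0,0,0,0],[5,21,0,0,0,0]]]' |grep -E 'clock|pos|contact|width'
python3 -m creep '[[[0,0,0,0,0,0],[0,0,0,0,0,0],[0,0,0,0,0,0],[0,0,0,0,0,0],[0,0,0,0,0,0]]]' 1|grep -E 'clock|pos|contact|width'
python3 -m creep '[[[0,0,0,0,0,0],[0,0,0,0,0,0],[0,0,0,0,0,0],[0,0,0,0,0,0],[0,0,0,0,0,0]]]' |grep -E 'clock|pos|contact|width'
python3 -m creep '[[[0,0,-20,0,0,0],[0,0,-20,0,0,0],[0,0,-20,0,0,0],[0,0,-6,0,0,0],[0,0,0,0,0,0]]]'|grep -E 'clock|pos|contact|width'
```

```text
clock: 9.3
position: [0.5196, 0.0661, 0.0758]
contact_force: [0.6, 1.1, 0.3]
grip_width: 1.0
clock: 9.72
position: [0.5184, 0.0657, 0.0742]
contact_force: [-0.6, -0.5, -0.3]
grip_width: 0.684
clock: 10.13
position: [0.5187, 0.0666, 0.0743]
contact_force: [-0.4, -0.0, -0.2]
grip_width: 0.325
clock: 10.55
position: [0.5175, 0.0664, 0.007]
contact_force: [0.5, -0.7, -0.8]
grip_width: 0.008
```

```bash
for i in 1; do :; done; python3 -m creep '[[[0,0,-4,0,0,0],[0,0,-4,0,0,0],[0,0,0,0,0,0],[0,0,0,0,0,0]]]'|grep -E 'clock|pos|contact|width'
python3 - <<'E'
from h import *
w=grab('wrist','w7.png');p=arm.read_state()['position'];print(p)
print(proj(w,(.507,.0237,.008)),proj(w,p+[0,0,.018]))
g=w['color'].mean(2).astype(int)
for v in range(176,280,6): print(v,' '.join('%3d'%x for x in g[v,150:400:9]))
E
```

```text
clock: 10.88
position: [0.519, 0.0668, 0.0008]
contact_force: [0.3, 0.2, 0.4]
grip_width: 0.004
[0.51904493 0.06676707 0.00081285]
[195.29097091 253.03568751] [280.63008329 262.30944289]
176 136 136 135 136 132 132 133 134 133 134 133 133 133 135 135 133 235 235 236 236 234 236 235 235 236 237 236 235
182 135 135 136 135 133 133 133 133 133 132 134 133 133 134 134 134 236 236 235 236 235 235 235 236 236 237 237 236
188 135 135 137 135 133 133 133 133 134 133 133 133 132 135 135 134 136 236 235 236 234 235 235 236 237 236 237 236
194 135 134 134 135 134 133 134 134 134 136 135 134 132 134 136 135 135 170 145 136 234 234 235 236 237 236 236 237
200 136 135 133 134 133 133 132 133 133 135 133 133 134 134 134 134 134 133 133 133 235 234 235 236 238 236 237 175
206 135 136 134 135 134 133 133 134 133 133 134 135 135 133 134 134 134 134 134 133 150 133 135 151 136 137 162 136
212 135 134 134 134 132 132 133 131 132 131 134 134 136 134 134 134 134 134 132 133 133 135 136 134 136 136 137 136
218 135  36  37  38  37  38  37  38  38  40 133 134 135 137 135 134 135 133 132 131 134 136 138 135 1
[... 474 characters left out ...]
 136
248 133  52  19  18  19  18  18  19  19  17  17  18  19  18  16  77  19  19  19  19  17  19  19  21  19  20  19 119
254 133  62  19  18  18  17  19  17  18  19  19  18  18  18  16  74  18  19  19  18  18  19  19  19  18  19  18  19
260 132  18  19  18  19  17  18  18  18  18  16  18  17  19  15  68  17  17  18  19  18  19  19  20  19  18  17  20
266 120  19  18  18  18  18  18  18  18  17  18  19  19  18  16  43  17  17  19  17  16  19  18  20  19  20  19  18
272  18  18  18  19  18  18  18  18  19  19  19  18  18  22  15  41  18  18  18  18  17  20  18  19  19  20  19  18
278  22  24  23  20  22  23  22  21  22  21  22  22  21  26  37  46  22  22  22  21  21  22  22  31  37  36  27  38
```

The wrist pixels show the washer at u 156–236 with the closed tips at u≈266–296, so it can be tracked from here. Continue lowering to the worktop.

```bash
python3 -m creep '[[[0,0,-4,0,0,0],[0,0,-4,0,0,0],[0,0,0,0,0,0],[0,0,0,0,0,0]]]'|grep -E 'pos|contact'
python3 -m creep '[[[0,0,-3,0,0,0],[0,0,0,0,0,0],[0,0,-3,0,0,0],[0,0,0,0,0,0]]]'|grep -E 'pos|contact'
python3 -m creep '[[[0,0,-2,0,0,0],[0,0,0,0,0,0],[0,0,0,0,0,0]]]'|grep -E 'pos|contact'
```

```text
position: [0.5184, 0.0666, -0.008]
contact_force: [0.2, 0.1, -0.1]
position: [0.5185, 0.0666, -0.0141]
contact_force: [-0.9, -0.1, -1.0]
position: [0.5188, 0.0667, -0.0155]
contact_force: [-1.3, 0.5, 3.8]
```

Worktop felt at TCP z = -0.0155. Work out the gently curved push (rotating 30° along the way).

```bash
python3 - <<'E'
from h import *
s=np.array([.507,.0237]);e=np.array([.504,-.226]);d=e-s;a=np.arctan2(d[1],d[0]);h0=np.radians(254.7)
dl=2*(a-(h0-2*np.pi));L=np.linalg.norm(d)*(dl/2)/np.sin(dl/2)
print('turn',np.degrees(dl),'len',L)
n=25;hs=h0+dl*np.arange(n+1)/n
p=s.copy();W=[p.copy()]
for i in range(n):
    h=(hs[i]+hs[i+1])/2;p=p+L/n*np.array([np.cos(h),np.sin(h)]);W.append(p.copy())
W=np.array(W);T=W-.028*np.c_[np.cos(hs),np.sin(hs)]
print(T[0],(np.diff(T,axis=0)*1000).round(1).tolist(),T[-1],W[-1],np.degrees(dl)/n)
E
python3 -m creep '[[[0,0,5,0,0,0],[0,0,0,0,0,0],[-2,-8,0,0,0,0],[-2,-8,0,0,0,0],[0,0,0,0,0,0]]]'|grep -E 'pos|contact'
```

```text
turn 29.223315427904822 len 0.25244547670941214
[0.51438845 0.05070761] [[-3.1, -9.6], [-2.9, -9.7], [-2.7, -9.7], [-2.5, -9.8], [-2.3, -9.8], [-2.1, -9.9], [-1.9, -9.9], [-1.7, -10.0], [-1.5, -10.0], [-1.3, -10.0], [-1.1, -10.1], [-0.9, -10.1], [-0.7, -10.1], [-0.5, -10.1], [-0.3, -10.1], [-0.1, -10.1], [0.1, -10.1], [0.3, -10.1], [0.5, -10.1], [0.8, -10.1], [1.0, -10.1], [1.2, -10.0], [1.4, -10.0], [1.6, -10.0], [1.8, -10.0]] [ 0.4972625  -0.19882701] [ 0.50399995 -0.22600433] 1.168932617116193
position: [0.5139, 0.0481, -0.0107]
contact_force: [-1.1, -0.3, 0.4]
```

```bash
python3 -m creep '[[[-3,-10,-2,0,0,1.2],[-3,-10,0,0,0,1.2],[-3,-10,0,0,0,1.2],[-2,-10,0,0,0,1.2],[-2,-10,0,0,0,1.2]]]'|grep -E 'pos|contact|rot'
cat > wl.py <<'E'
from h import *
def look(tag,vmax=245):
    w=grab('wrist',tag);p=arm.read_state()['position']
    c=w['color'].astype(int);m=((c.max(2)<62)&(c.max(2)-c.min(2)<25)).astype(np.uint8)*255;m[vmax:]=0
    for k in cv2.findContours(m,0,2)[0]:
        if cv2.contourArea(k)>600:
            x,y,a,b=cv2.boundingRect(k);print('box',x,y,a,b,'angle',cv2.minAreaRect(k)[2],'left/right front at z8',ray(w,x,y,.008).round(4),ray(w,x+a,y,.008).round(4))
    g=c.mean(2).astype(int)
    for v in (232,240):print(v,' '.join('%d'%x for x in g[v,160:330:6]))
    return w,p
E
python3 -c "
from wl import *
look('w8.png')"
```

```text
position: [0.5035, 0.0019, -0.0116]
ee_rot: [179.8, 0.2, 170.8]
contact_force: [1.5, 6.8, 10.9]
box 183 222 82 23 angle 90.0 left/right front at z8 [ 0.4748 -0.0403  0.008 ] [ 0.481 -0.002  0.008]
box 182 0 121 50 angle 90.0 left/right front at z8 [ 0.3837 -0.0189  0.008 ] [0.3914 0.0288 0.008 ]
232 143 143 143 143 51 52 52 52 53 52 52 53 52 51 53 52 52 52 141 141 141 140 140 141 140 141 140 140 143
240 143 141 143 143 53 50 51 50 51 51 51 52 51 52 52 51 52 52 121 125 137 109 131 140 141 141 141 141 234
```

Washer is flush and moving, but there is 11 N of downward drag; raise 2 mm and carry on.

```bash
python3 -m creep '[[[0,0,2,0,0,0],[-2,-10,0,0,0,1.2],[-2,-10,0,0,0,1.2],[-2,-10,0,0,0,1.2],[-1,-10,0,0,0,1.2]]]'|grep -E 'pos|contact|rot'
python3 -c "
from wl import *
look('w9.png')"
```

```text
position: [0.4947, -0.0392, -0.0105]
ee_rot: [180.0, 0.0, 175.6]
contact_force: [0.4, 3.2, 3.9]
box 185 223 82 22 angle 90.0 left/right front at z8 [ 0.4706 -0.083   0.008 ] [ 0.4736 -0.044   0.008 ]
box 354 0 111 67 angle 18.434947967529297 left/right front at z8 [ 0.382  -0.0009  0.008 ] [0.3854 0.0438 0.008 ]
232 145 144 143 144 85 52 52 53 53 52 53 53 52 52 54 53 53 53 135 144 144 145 143 144 142 143 142 143 193
240 143 142 144 145 112 51 52 50 51 51 52 51 51 51 50 51 52 53 109 128 142 111 133 143 142 142 141 140 208
```

```bash
python3 -m creep '[[[-1,-10,0,0,0,1.1],[-1,-10,0,0,0,1.1],[-1,-10,0,0,0,1.1],[-1,-10,0,0,0,1.1],[-0.5,-10,0,0,0,1.1]]]'|grep -E 'pos|contact|rot'
python3 -m creep '[[[0,-10,0,0,0,1.1],[0,-10,0,0,0,1.1],[0,-10,0,0,0,1.1],[0.5,-10,0,0,0,1.1],[0.5,-10,0,0,0,1.1]]]'|grep -E 'pos|contact|rot'
python3 -c "
from wl import *
look('w10.png')"
```

```text
position: [0.4902, -0.089, -0.0106]
ee_rot: [180.0, 0.0, -178.9]
contact_force: [0.1, 2.6, 3.9]
position: [0.4912, -0.1388, -0.0106]
ee_rot: [179.9, -0.0, -173.4]
contact_force: [-0.9, 3.4, 5.1]
box 184 223 82 22 angle 89.157470703125 left/right front at z8 [ 0.4757 -0.1868  0.008 ] [ 0.4713 -0.148   0.008 ]
232 47 48 47 47 52 51 52 52 52 53 53 51 51 52 52 53 52 52 134 141 143 143 140 141 140 141 143 146 144
240 48 47 47 47 51 51 50 50 52 51 51 51 50 50 50 50 50 53 116 128 140 110 133 144 142 143 145 145 145
```

```bash
python3 -m creep '[[[1,-10,0,0,0,1.1],[1,-10,0,0,0,1.1],[1,-10,0,0,0,1.1],[1,-10,0,0,0,1.1],[1,-10,0,0,0,1.1]]]'|grep -E 'pos|contact|rot'
python3 -m creep '[[[1,-6,0,0,0,1.1],[0.5,-4,0,0,0,0],[0,0,0,0,0,0]]]'|grep -E 'pos|contact|rot'
python3 -m creep '[[[0,10,0,0,0,0],[0,10,0,0,0,0],[0,0,30,0,0,0],[0,0,40,0,0,0],[0,0,40,0,0,0]]]'|grep -E 'clock|pos|contact|rot'
python3 -m creep '[[[0,30,40,0,0,0],[0,30,40,0,0,0],[0,0,0,0,0,0],[0,0,0,0,0,0]]]'|grep -E 'clock|pos|contact|rot'
python3 - <<'E'
from h import *
for n in('wrist','side','top'):
    w=grab(n,n+'end.png');h=cv2.cvtColor(w['color'],cv2.COLOR_RGB2HSV)
    m=cv2.inRange(h,(45,90,40),(80,255,255))
    u,v=proj(w,(.504,-.226,0)).astype(int);k=np.zeros_like(m);r={'wrist':110,'side':26,'top':22}[n]
    k[max(0,v-r):v+r,max(0,u-r):u+r]=255;m&=k
    K=cv2.findContours(m,0,2)[0]
    if not K: print(n,'none',u,v);continue
    c=max(K,key=cv2.contourArea);R=cv2.minAreaRect(c);print(n,'pad',R,ray(w,*R[0],0).round(4))
    f=np.zeros_like(m);cv2.drawContours(f,[cv2.convexHull(c)],-1,255,-1)
    d=((w['color'].max(2)<75)&(f>0)).astype(np.uint8)*255
    D=cv2.findContours(d,0,2)[0]
    if D:
        c=max(D,key=cv2.contourArea);R=cv2.minAreaRect(c);print(n,'washer',R,ray(w,*R[0],.006).round(4))
E
```

```text
position: [0.4962, -0.1885, -0.0107]
ee_rot: [179.9, -0.0, -168.0]
contact_force: [-0.3, 3.2, 3.3]
position: [0.4978, -0.1997, -0.0107]
ee_rot: [-180.0, 0.0, -167.0]
contact_force: [0.2, -0.5, 2.8]
clock: 15.17
position: [0.4964, -0.1769, 0.0994]
ee_rot: [179.9, -0.2, -166.8]
contact_force: [1.3, -0.7, 0.0]
clock: 15.5
position: [0.4989, -0.1263, 0.1676]
ee_rot: [-180.0, 0.2, -166.6]
contact_force: [0.1, -0.2, -0.4]
wrist pad ((178.97349548339844, 160.9703369140625), (116.18196105957031, 108.2508773803711), 3.224522590637207) [ 0.4993 -0.2295  0.    ]
wrist washer ((180.9852752685547, 169.30880737304688), (42.33646774291992, 43.33352279663086), 85.60128784179688) [ 0.5058 -0.2247  0.006 ]
side pad ((298.9619140625, 197.4669952392578), (13.180705070495605, 29.496278762817383), 85.91438293457031) [ 0.5015 -0.2273  0.    ]
side washer ((299.0, 198.5), (9.0, 24.0), 90.0) [ 0.5004 -0.2083  0.006 ]
top pad ((363.0, 217.5), (27.0, 10.0), 90.0) [ 0.4994 -0.2709  0.    ]
top washer ((361.05401611328125, 216.67567443847656), (3.2879796028137207, 25.31744384765625), 9.462322235107422) [ 0.5017 -0.2634  0.006 ]
```

The washer lies flat on the green pad, about 8 mm from its centre, and the arm is clear.

```bash
python3 -c "
from station import arm
print(arm.job_done())"
```

```text
the job is handed in; nothing more can be done
None
```

The plunger was pressed fully once and came back up, and the washer it pushed out now lies flat on the green pad, about 8 mm off centre by the last wrist image; the job was handed in at about 15.7 s with the arm clear.

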